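# Put the mixed-up fastener tubs back in their own seats

## Robot

A 7-joint arm with a two-finger parallel gripper is mounted at the origin on the work surface. World frame = base frame: x ahead of the robot, y to its left, z up, the work surface at z = 0. Lengths are in m, angles in degrees, forces in N, time in s.
With the tool pointing down it reaches from about 0.4 to 0.925 m from the base axis. Payload 5.6 kg.
Tool frame: the origin (TCP) lies midway between the tips of the shut fingers; the grasp point (between the pads) lies 19 mm behind it; z points along the fingers, y is the line along which they close (so a half turn about z gives the same grasp; the last joint's range is limited). The gripper opens to 85 mm and grips with 20 to 120 N. Pads are 22 mm wide; open, the fingers measure 114 mm over their backs; the gripper's body (76 mm by 85 mm) begins 54 mm behind the grasp point. The pads swing forward as they close: fully open they stand 13 mm farther back than shut.
Start: joints at [69.099, 26.786, -0.665, 91.828, 0.344, 61.387, -3.226], TCP at [0.206, -0.617, 0.231] pointing down, gripper open.
Joint ranges: [-144.91, 144.91], [-17.63, 115.5], [-89.93, 88.59], [15.96, 139.68], [-74.01, 254.01], [8.47, 105.57], [-167.45, 167.45]. Speed limits (degrees/s): [147.25, 147.25, 180, 180, 180, 180, 180].

## Interface

Orientations are given as a 3x3 rotation matrix whose columns are the frame's x, y, z axes.
In Python, from plant import robot, vision gives the robot as it stands. Calls block until the motion is done:
- robot.movep(position, orientation): joint-space move of the TCP to a pose.
- robot.line_to(position, orientation=None, v=0.15): straight line of the TCP; orientation=None keeps the orientation; v is the mean speed in m/s.
- robot.goto_joints(angles): joint-space move.
- robot.command_gripper(opening, newtons=None): finger opening in m; newtons is the grip in N (None keeps the last); returns when the fingers have stopped.
- robot.hold(seconds).
- robot.solve_ik(position, orientation): joint angles nearest the present ones, or None.
- robot.read_state(): the state.
- vision.capture(name): name is "scene" or "top" or "wrist"; returns the picture (420x560x3 uint8, blue, green, red); there is no depth.
- vision.camera_params(name): a dict with "K" (3x3 intrinsics, pixels), "R" (3x3) and "t" (3): a world point X has camera coordinates R X + t. Camera axes: x right, y down, z forward; pixel columns grow to the right and rows downward; lengths in m; the calibration is good to about 2 mm. The wrist camera is an equidistant fisheye: a pixel r from the principal point sees the ray r / f radians off the axis. A picture is of the moment at which its call begins: read the wrist's pose just before it. camera_params takes no time and is no camera call; for the wrist camera it gives the pose at the moment of the call.
A pose or a line that the arm cannot do raises robot.IKError and nothing moves.
- robot.close_job(): hands the job in; it is judged then, once.
The state is a dict: "t": time; "joints": joint angles; "joint_velocities": joint speeds; "joint_torque": joint torques, N m; "tcp_pos": TCP position; "tcp_rot": TCP orientation; "ft_force": force on the tool from outside, world axes, zero at the start; "wrist_torque": the same for the moment, N m; "finger_gap": finger opening in m; "grip_force": force on a finger pad.
Only numpy, scipy, OpenCV 4.12 (cv2) and the standard library are available. Lean on these libraries where they do the work, as an engineer would, in place of code of your own. Each camera call takes 0.05 s, during which the arm holds its last target. There are 200 camera calls.

## Task

The four open tubs of fittings beside the setting press have been put back in the wrong seats. Move each tub into the seat that shows its own fitting, so that it stands flat on the floor of the dish; the empty grey spare seat is free for parking a tub on the way. Keep every tub upright and set it down rather than drop it, so that nothing spills, and leave the pot with the glue brush standing where it is.

Things in the scene. Friction and masses are not known exactly. Their poses are not given: they have to be found in the camera images.
- tub_brass: open white round plastic tub, upright, nearly full of brass-coloured eyelets (rings) that show from above; 58 mm outside diameter with straight sides, 55 mm high, about 0.14 kg; loose. Origin: centre of its underside, z up. At the start it stands in a seat that is not its own.
- tub_blue: open white round plastic tub, upright, nearly full of blue domed snap caps that show from above; 58 mm outside diameter with straight sides, 55 mm high, about 0.14 kg; loose. Origin: centre of its underside, z up. At the start it stands in a seat that is not its own.
- tub_red: open white round plastic tub, upright, nearly full of red flat cover buttons that show from above; 58 mm outside diameter with straight sides, 55 mm high, about 0.14 kg; loose. Origin: centre of its underside, z up. At the start it stands in a seat that is not its own.
- tub_black: open white round plastic tub, upright, nearly full of black oblong turn-buttons that show from above; 58 mm outside diameter with straight sides, 55 mm high, about 0.14 kg; loose. Origin: centre of its underside, z up. At the start it stands in a seat that is not its own.
- seat_brass: yellow tub seat, home of tub_brass: fixed dish, 104 mm outside diameter, rim 10 mm high, flat floor 82 mm across, 4 mm above the bench; a 44 mm wide tab reaches 90 mm from the centre along its -x (to the robot) and shows one sample of the brass-coloured eyelets (rings), under 15 mm high. Origin: dish centre at bench height. Holds a wrong tub at the start.
- seat_blue: blue tub seat, home of tub_blue: fixed dish, 104 mm outside diameter, rim 10 mm high, flat floor 82 mm across, 4 mm above the bench; a 44 mm wide tab reaches 90 mm from the centre along its -x (to the robot) and shows one sample of the blue domed snap caps, under 15 mm high. Origin: dish centre at bench height. Holds a wrong tub at the start.
- seat_red: red tub seat, home of tub_red: fixed dish, 104 mm outside diameter, rim 10 mm high, flat floor 82 mm across, 4 mm above the bench; a 44 mm wide tab reaches 90 mm from the centre along its -x (to the robot) and shows one sample of the red flat cover buttons, under 15 mm high. Origin: dish centre at bench height. Holds a wrong tub at the start.
- seat_black: black tub seat, home of tub_black: fixed dish, 104 mm outside diameter, rim 10 mm high, flat floor 82 mm across, 4 mm above the bench; a 44 mm wide tab reaches 90 mm from the centre along its -x (to the robot) and shows one sample of the black oblong turn-buttons, under 15 mm high. Origin: dish centre at bench height. Holds a wrong tub at the start.
- seat_spare: light grey spare tub seat, empty at the start: fixed dish, 104 mm outside diameter, rim 10 mm high, flat floor 82 mm across, 4 mm above the bench; a 44 mm wide tab reaches 90 mm from the centre along its -x (to the robot), bare. Origin: dish centre at bench height.
- brush_pot: loose metal pot with a glue brush fixed in it, left or right of the seats: 77 mm across the rim, 80 mm high, the leaning handle up to 170 mm high and within 45 mm of the axis; 0.3 kg. Origin: centre of underside. Not to be disturbed. On the other side stands a spray can, 52 mm across, 190 mm high; flat tools up to 20 mm high lie between the seats.

How it is judged:
By the outcome, as a careful person would: the job done as asked, in the order asked, and still so for the second after the job is handed in, with the robot touching nothing.
It also fails if it takes over 112 s, if anything falls off the work surface, if the arm or the gripper's body presses on something with over 40 N, if the wrist force passes 120 N, or if a joint passes its speed limit or range.

## Working session

There is one attempt and no reset: what is moved stays moved. The work goes in short steps, each a Python script; the robot and the scene stay as the last script left them, time stands still between calls to the robot, and variables do not carry over. Pictures are saved under pics/ and viewed, at most 14 in all, crops included, and the job is handed in when it is done.

```bash
ls; mkdir -p pics; python3 - <<'E'
from plant import robot, vision
import cv2, numpy as np
for n in ("scene","top"):
    cv2.imwrite(f"pics/{n}0.png",vision.capture(n))
    p=vision.camera_params(n); print(n,p["K"],p["R"],p["t"], -np.array(p["R"]).T@p["t"])
print(robot.read_state()["t"])
E
```

```text
pics
scene [[495.28065964   0.         277.89680646]
 [  0.         495.28065964 204.01986811]
 [  0.           0.           1.        ]] [[ 0.15784216  0.98742929 -0.00832174]
 [ 0.78959996 -0.13127052 -0.59941634]
 [-0.59297365  0.08804232 -0.80039415]] [-0.07397988 -0.39442029  1.55748576] [ 1.24665941 -0.11585052  1.00956488]
top [[394.82807489   0.         283.05940652]
 [  0.         394.82807489 203.76366311]
 [  0.           0.           1.        ]] [[ 0.01092278 -0.99993773 -0.00228865]
 [-0.9795714  -0.01024063 -0.20083576]
 [ 0.20079982  0.00443558 -0.97962225]] [-0.00524061  0.53000078  0.73615781] [ 0.37141049 -0.00307804  0.82758769]
0.1
```

View pics/top0.png

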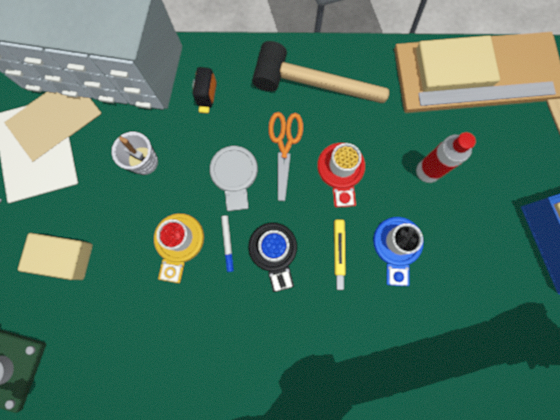

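View pics/scene0.png

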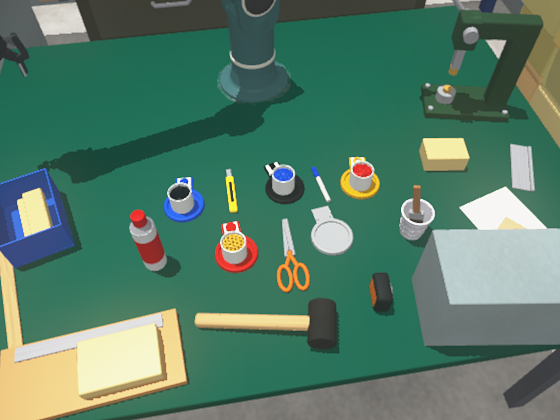

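The top view shows yellow seat (179,237) holding red, black seat (273,247) holding blue, red seat (341,165) holding brass and blue seat (399,241) holding black. The spare (233,168) is empty, the pot is at (134,152) and the spray can's base is near (428,175). The scene view agrees, so this is two swaps through the spare seat, six carries in all. Next I measure the dish centres (rim circle at z = 0.010) and the tubs (contents blob triangulated from both views).

```bash
cat > meas.py <<'E'
from plant import robot, vision
import cv2, numpy as np
from scipy.optimize import least_squares
def rays(n,uv):
    p=vision.camera_params(n);K,R,t=(np.array(p[k]) for k in("K","R","t"))
    d=np.c_[uv,np.ones(len(uv))]@np.linalg.inv(K).T@R
    return -R.T@t,d
def plane(n,uv,z):
    c,d=rays(n,np.atleast_2d(np.float64(uv))); return (c+d*((z-c[2])/d[:,2])[:,None])[:,:2]
def project(n,X):
    p=vision.camera_params(n); q=p["K"]@(np.array(p["R"])@X+p["t"]); return q[:2]/q[2]
def colour(hsv,c):
    r=lambda a,b:cv2.inRange(hsv,np.array(a),np.array(b))
    return {"red":r((0,130,70),(7,255,255))|r((173,130,70),(180,255,255)),
     "blue":r((105,130,60),(130,255,255)),"brass":r((18,110,90),(32,255,255)),
     "black":r((0,0,0),(180,255,50)),"spare":r((0,0,120),(180,45,255)),"white":r((0,0,90),(180,60,255))}[c]
def near(mask,uv,rad):
    z=np.zeros_like(mask); cv2.circle(z,tuple(int(round(v)) for v in uv),rad,255,-1); return mask&z
def circle(P,r,x0):
    s=least_squares(lambda q:np.hypot(*(P-q).T)-r,x0,loss="soft_l1",f_scale=0.001)
    return s.x,np.median(abs(s.fun))
def tri(ps):  # closest point to rays
    A=np.zeros((3,3));b=np.zeros(3)
    for c,d in ps:
        d=d/np.linalg.norm(d);M=np.eye(3)-np.outer(d,d);A+=M;b+=M@c
    return np.linalg.solve(A,b)
E
cat > m1.py <<'E'
from meas import *
I={n:cv2.imread(f"pics/{n}0.png") for n in("top","scene")}
H={n:cv2.cvtColor(I[n],cv2.COLOR_BGR2HSV) for n in I}
seat={"brass":(179,237),"spare":(233,168),"black":(273,247),"red":(341,165),"blue":(399,241)}
tub={"red":(172,235),"blue":(273,243),"brass":(346,156),"black":(407,238)}
tubs={"red":(363,170),"blue":(284,173),"brass":(234,241),"black":(180,191)}
for k,uv in seat.items():
    guess=plane("top",uv,.01)[0]
    for n in I:
        u0=project(n,np.r_[guess,.01])
        # dish+tub against the green bench
        m=near(255-cv2.inRange(H[n],np.array((65,90,20)),np.array((92,255,255))),u0,48) if k!="black" or 1 else 0
        cnt,_=cv2.findContours(m,cv2.RETR_EXTERNAL,cv2.CHAIN_APPROX_NONE)
        c=max(cnt,key=lambda c:cv2.pointPolygonTest(c,tuple(map(float,u0)),True))
        P=plane(n,c[:,0].astype(float),.01); P=P[abs(np.hypot(*(P-guess).T)-.052)<.012]
        x,e=circle(P,.052,guess); print("seat",k,n,x.round(4),"med",round(e,4),len(P))
for k in tub:
    ps=[]
    for n,uv in(("top",tub[k]),("scene",tubs[k])):
        m=near(colour(H[n],k),uv,14)
        N,l,s,ce=cv2.connectedComponentsWithStats(cv2.morphologyEx(m,cv2.MORPH_CLOSE,np.ones((5,5))))
        i=1+s[1:,4].argmax(); c,d=rays(n,ce[i:i+1]); ps.append((c,d[0]))
        # white+contents silhouette, upper edge of the rim
        print("tub",k,n,"px",ce[i].round(1),s[i,2:].tolist(),"at .05",plane(n,ce[i],.05)[0].round(4))
    print("   tri",tri(ps).round(4))
for n,uv in(("pot",(134,148)),("can",(428,176))): print(n,plane("top",uv,.05)[0])
E
python3 m1.py
python3 - <<'E'
import cv2,numpy as np
a=cv2.imread("pics/top0.png")[120:300,100:460]
cv2.imwrite("pics/topcrop.png",cv2.resize(a,None,fx=2.2,fy=2.2,interpolation=cv2.INTER_CUBIC))
E
```

```text
seat brass top [0.4651 0.2177] med 0.0006 132
seat brass scene [0.4725 0.2145] med 0.0012 90
seat spare top [0.6158 0.1091] med 0.0005 123
seat spare scene [0.6216 0.1063] med 0.0012 107
seat black top [0.4457 0.0211] med 0.0029 132
seat black scene [0.4538 0.0195] med 0.0023 88
seat red top [ 0.6257 -0.1233] med 0.0006 125
seat red scene [ 0.6311 -0.1254] med 0.0008 108
seat blue top [ 0.4626 -0.2384] med 0.0005 132
seat blue scene [ 0.469  -0.2408] med 0.001 94
tub red top px [171.7 234.2] [24, 24, 452] at .05 [0.467  0.2203]
tub red scene px [361.9 169.9] [19, 13, 192] at .05 [0.4636 0.2178]
   tri [0.4664 0.2179 0.0537]
tub blue top px [273.4 245.2] [24, 24, 461] at .05 [0.4474 0.0186]
tub blue scene px [283.  174.3] [19, 13, 185] at .05 [0.445  0.0174]
   tri [0.4471 0.0178 0.0525]
tub brass top px [346.1 157. ] [23, 21, 399] at .05 [ 0.6305 -0.1283]
tub brass scene px [232.9 242. ] [21, 17, 285] at .05 [ 0.6261 -0.1292]
   tri [ 0.629  -0.1284  0.0542]
tub black top px [406.5 238.6] [23, 23, 388] at .05 [ 0.4632 -0.2438]
tub black scene px [179.3 192.7] [19, 12, 172] at .05 [ 0.4615 -0.2448]
   tri [ 0.4629 -0.244   0.0514]
pot [0.64552049 0.31060062]
can [ 0.59164257 -0.29430484]
```

View pics/topcrop.png

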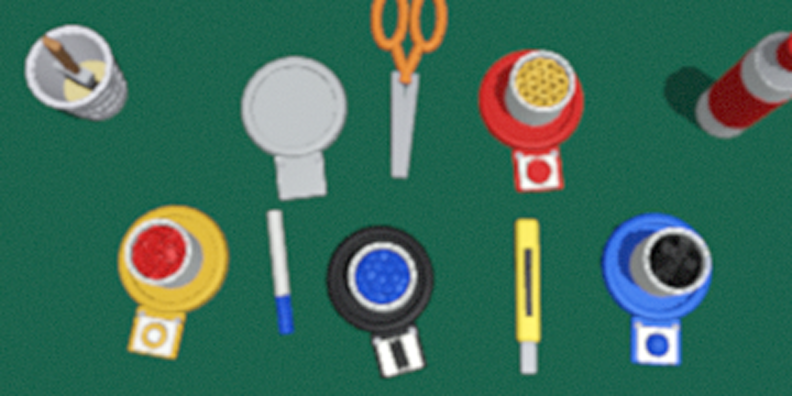

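The crop confirms the layout. The dish rims are clean circles: spare (294,106), red (530,101), yellow (173,258), black (380,279) and blue (657,264) in crop pixels. The side camera sees the dish walls below the rim, which pushes its x by a few mm, so I use the top view with a small correction. Next I refit the black dish and do the first carry, black to spare.

```bash
cat > mv.py <<'E'
from meas import *
S={"brass":(.4665,.217),"spare":(.617,.1085),"red":(.627,-.124),"blue":(.464,-.239),"black":(.447,.018)}
T={"red":(.466,.218),"blue":(.447,.0178),"brass":(.629,-.1284),"black":(.463,-.2442)}
D=np.diag([1.,-1,-1]); ZG,ZT=.016,.15
def fz(): return robot.read_state()["ft_force"][2]
def pick(p):
    robot.line_to([*p,ZT],D,v=.25); robot.line_to([*p,ZG],v=.12)
    robot.command_gripper(.03,30)
    s=robot.read_state(); print("grip",round(s["finger_gap"],4),round(s["grip_force"],1),np.round(s["tcp_pos"],4))
    assert .05<s["finger_gap"]<.064
    robot.line_to([*p,ZT],v=.1); print("lifted",round(robot.read_state()["finger_gap"],4))
def place(p):
    robot.line_to([*p,ZT],v=.18); robot.line_to([*p,ZG+.006],v=.1); f0=fz()
    for z in np.arange(.004,-.0031,-.001):
        robot.line_to([*p,ZG+z],v=.02)
        if fz()-f0>1.: break
    print("set at",round(z,4),"dF",round(fz()-f0,2))
    robot.command_gripper(.085); robot.line_to([*p,ZT],v=.2); print("t",round(robot.read_state()["t"],1))
E
python3 - <<'E'
from mv import *
I=cv2.imread("pics/top0.png");h=cv2.cvtColor(I,cv2.COLOR_BGR2HSV)
m=near(cv2.inRange(h,np.array((0,0,0)),np.array((180,120,75))),(273,247),32)
c=max(cv2.findContours(m,cv2.RETR_EXTERNAL,cv2.CHAIN_APPROX_NONE)[0],key=cv2.contourArea)
P=plane("top",c[:,0].astype(float),.01);g=plane("top",(272.7,247),.01)[0];P=P[abs(np.hypot(*(P-g).T)-.052)<.008]
print("black seat",g,circle(P,.052,g),len(P))
s=robot.read_state();print(np.round(s["tcp_rot"],2).tolist())
for k in S: print(k,[robot.solve_ik([*S[k],z],D) is not None for z in(ZG,ZT)],np.round(robot.solve_ik([*S[k],ZG],D),0))
E
```

```text
black seat [0.44752691 0.02104441] (array([0.44712027, 0.02175949]), np.float64(0.002401420695736782)) 143
[[0.95, 0.32, -0.0], [0.32, -0.95, 0.0], [-0.0, -0.0, -1.0]]
brass [True, True] [  -6.   37.  -28.  116.   30.   34. -145.]
spare [True, True] [   1.   42.  -18.  101.   19.   40. -118.]
red [True, True] [ 14.  42.  -9. 100.   9.  39. -89.]
blue [True, True] [ 29.  34.  -6. 117.   7.  30. -73.]
black [True, True] [   9.   31.  -19.  126.   22.   26. -117.]
```

```bash
sed -i 's/"black":(.447,.018)}/"black":(.448,.021)}/; s/^D=np.diag(\[1.,-1,-1\])/D=np.array([[0,-1.,0],[-1,0,0],[0,0,-1]])/' mv.py
python3 - <<'E'
from mv import *
for k in S: print(k,[robot.solve_ik([*S[k],z],R) is not None and np.round(robot.solve_ik([*S[k],z],R)[[0,6]]) for z in(ZG,ZT) for R in (D,D*[-1,-1,1])])
E
```

```text
brass [array([24., 94.]), array([  9., -71.]), array([ 25., 108.]), array([ 20., -63.])]
spare [array([ 33., 118.]), array([  8., -36.]), array([ 33., 125.]), array([ 15., -34.])]
red [array([  -0., -162.]), array([ 29., -15.]), array([ -38., -126.]), array([32., -9.])]
blue [array([  14., -144.]), array([41.,  3.]), array([  16., -152.]), array([45., 11.])]
black [array([ 49., 112.]), array([ 14., -33.]), array([ 52., 133.]), array([ 32., -26.])]
```

```bash
sed -i 's/^D=np.array(.*]]); ZG/D=np.array([[0,1.,0],[1,0,0],[0,0,-1]]); ZG/' mv.py; grep '^D=' mv.py
python3 - <<'E'
from mv import *
s=robot.read_state();p=s["tcp_pos"]
robot.line_to([p[0],p[1],.32],v=.25)
robot.movep([*T["black"],.24],D)
pick(T["black"]); s=robot.read_state();print(s["t"],np.round(s["joints"]),np.round(s["ft_force"],1))
cv2.imwrite("pics/scene1.png",vision.capture("scene"))
E
```

```text
D=np.array([[0,1.,0],[1,0,0],[0,0,-1]]); ZG,ZT=.016,.15
grip 0.056 31.6 [ 0.4633 -0.2445  0.0167]
lifted 0.0561
5.9417 [ 45.  23. -26. 112.  14.  47.  12.] [-0.2  0.3 -2.1]
```

View pics/scene1.png

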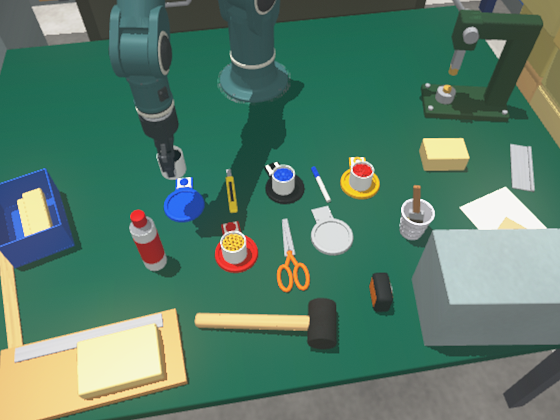

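The black tub is held upright at (172,162) and the blue dish (184,204) is now empty. Next I place it on the spare, then do blue to blue.

```bash
python3 - <<'E'
from mv import *
place(S["spare"])
pick(T["blue"]); place(S["blue"])
cv2.imwrite("pics/scene2.png",vision.capture("scene"));cv2.imwrite("pics/top2.png",vision.capture("top"))
E
```

```text
set at 0.0 dF 7.47
t 12.2
grip 0.0574 31.1 [0.4474 0.0177 0.0168]
lifted 0.0573
set at 0.0 dF 8.72
t 21.7
```

View pics/scene2.png

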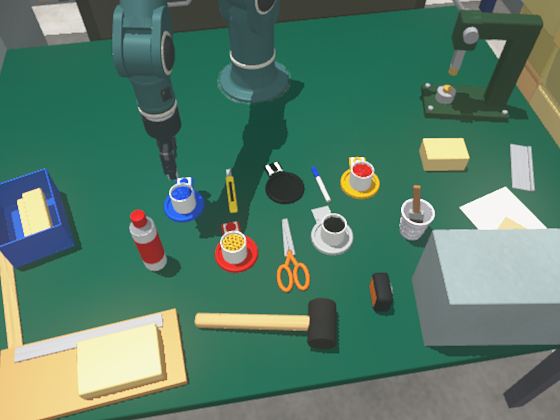

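Blue stands in the blue dish (183,198) and black in the spare (333,230), both upright and clear of the rims, with contact at the expected height. Continuing with the other four carries.

```bash
python3 - <<'E'
from mv import *
pick(S["spare"]); place(S["black"])
pick(T["brass"]); place(S["spare"])
cv2.imwrite("pics/scene3.png",vision.capture("scene"))
pick(T["red"]); place(S["red"])
pick(S["spare"]); place(S["brass"])
robot.line_to([.40,.05,.3],v=.25)
for n in("scene","top"): cv2.imwrite(f"pics/{n}4.png",vision.capture(n))
print(robot.read_state()["t"])
E
```

```text
grip 0.0563 32.6 [0.6175 0.1085 0.0169]
lifted 0.0563
set at 0.004 dF 1.06
t 30.7
grip 0.0583 32.1 [ 0.6295 -0.1285  0.017 ]
lifted 0.0582
set at 0.0 dF 7.66
t 40.3
grip 0.0573 31.6 [0.4664 0.2181 0.0168]
lifted 0.0577
set at 0.0 dF 5.96
t 50.5
grip 0.0581 31.9 [0.6175 0.1085 0.017 ]
lifted 0.058
set at 0.0 dF 9.67
t 59.8
60.9667
```

View pics/scene4.png

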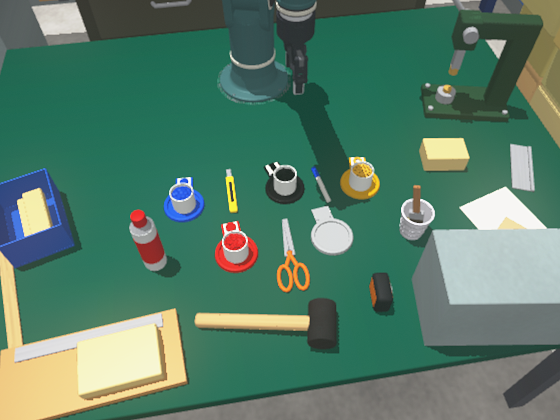

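View pics/top4.png

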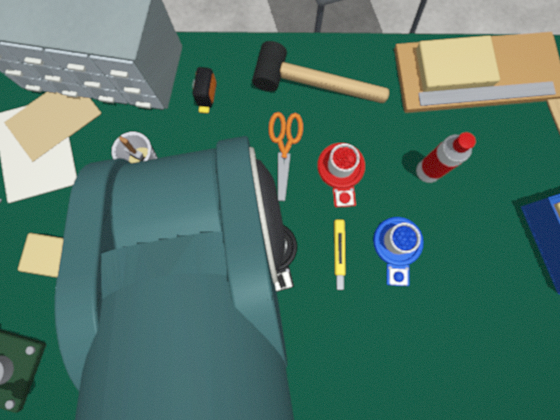

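In the scene view all four colours match their seats: blue (182,199), black (285,180), red (235,246) and brass (361,176). Two points need a closer look. Black was released about 4 mm early, and the brass tub shows an odd patch near (358,163). I clear the arm and zoom in.

```bash
python3 - <<'E'
from mv import *
robot.line_to([.40,.05,.34],v=.25)
robot.movep([.15,-.60,.34],D)
A=vision.capture("scene");B=vision.capture("top");cv2.imwrite("pics/scene5.png",A);cv2.imwrite("pics/top5.png",B)
a=cv2.resize(A[135:215,250:400],(800,427),interpolation=3)
cv2.imwrite("pics/z5.png",a); cv2.imwrite("pics/topz5.png",cv2.resize(B[120:300,100:460],None,fx=2.2,fy=2.2,interpolation=3))
print(robot.read_state()["t"])
E
```

```text
63.85
```

View pics/z5.png

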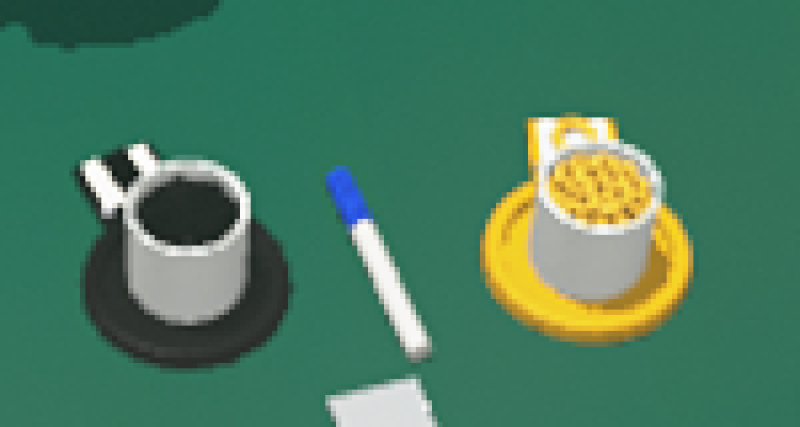

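View pics/topz5.png

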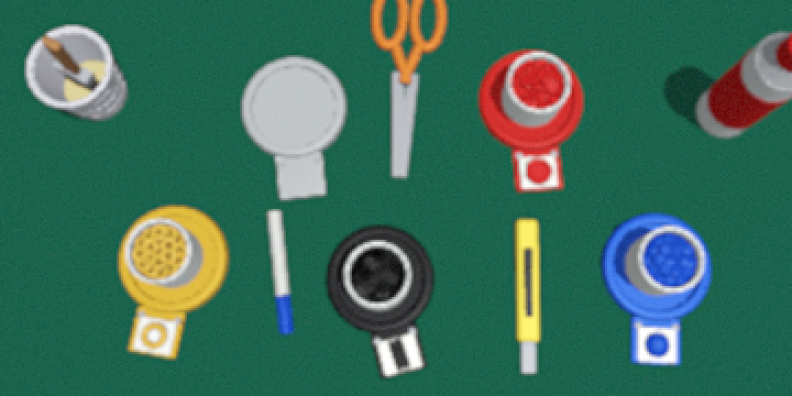

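Everything is upright with nothing spilled, and the patch was just the yellow tab's sample. Last, a numeric check of tub centres against seats, and heights.

```bash
python3 - <<'E'
from mv import *
px={"red":((345,158),(235,240)),"blue":((404,238),(182,192)),"brass":((173,234),(362,170)),"black":((272,245),(285,174))}
for k,uvs in px.items():
    ps=[]
    for n,uv in zip(("top","scene"),uvs):
        m=cv2.morphologyEx(near(colour(cv2.cvtColor(cv2.imread(f"pics/{n}5.png"),40),k),uv,13),cv2.MORPH_CLOSE,np.ones((5,5)))
        N,l,s,ce=cv2.connectedComponentsWithStats(m);i=1+s[1:,4].argmax();c,d=rays(n,ce[i:i+1]);ps.append((c,d[0]))
    x=tri(ps);print(k,x.round(4),"offset mm",((x[:2]-S[k])*1000).round(1))
E
```

```text
red [ 0.6258 -0.1239  0.0601] offset mm [-1.2  0.1]
blue [ 0.4637 -0.235   0.0625] offset mm [-0.3  4. ]
brass [0.4663 0.2156 0.061 ] offset mm [-0.2 -1.4]
black [0.4487 0.0203 0.0542] offset mm [ 0.7 -0.7]
```

```bash
python3 -c "
from plant import robot
print(robot.close_job())"
```

```text
the job is handed in; nothing more can be done
None
```

I handed the job in at about 64 s: all four tubs stand upright in their own seats, measured within about 4 mm of centre. Nothing spilled and the brush pot was not touched; the one slip was that the black tub was let go up to 4 mm above the dish floor.

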